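Close the laundry-tablet tub clip by clip

TASK

Close the lid of the red tub with light fingertip presses from above, in this order: first press down the round stud, then the long bar clip, and last the wide latch that laps over the rim, so that each is well down and stays down. Leave the small square vent plug up, press gently, and do not lift, tip or push the tub away or move the other things on the counter.

Things in the scene. Friction and masses are not known exactly. Their poses are not given: they have to be found in the camera images.
- tub: the loose round red plastic tub, full, about 0.9 kg, standing upright on the counter and turned at any yaw. Origin: centre of its underside. Lid 236 mm across, its flat top 110 mm above the origin. Four white press-parts stand about 26 mm proud of the lid when up, each centred 80 mm from the tub's axis: the latch at the tub's -x, the bar clip at its +x, the round stud at its +y, the square vent plug at its -y.
- stud_top (a point): centre of the top face of the round stud, a white disc 44 mm across, 26 mm proud of the lid; moves down with it. Its z axis is up.
- clip_top (a point): centre of the top face of the bar clip, a plain white bar 22 mm (along the tub's x) by 60 mm (along its y), 26 mm proud of the lid; moves down with it.
- latch_top (a point): centre, 80 mm from the tub's axis, of the top face of the latch, a wide white tongue 78 mm (along the tub's y) by 34 mm, 26 mm proud of the lid, with a narrower 50 mm lip that reaches 32 mm further outwards over the lid's rim and hangs down outside it; moves down with it. Press it at this point.
- vent_top (a point): centre of the top face of the vent plug, a small white square 22 by 22 mm, 26 mm proud of the lid. It is not to be pressed.
- stud (a joint): downward travel of the round stud in m: 0 = fully up (starts within 0 to 0.0015), 0.022 = the hard stop. It starts to move at about 3 N, its spring needs about 5.5 N at 0.010 and 8.5 N at the stop. Let go, it stays where it was pressed to, or rises back to about 0.012 if pressed deeper: a press of about 6 N, or 10 to 15 mm deep, is right. Pressed down means 0.007 or more.
- clip (a joint): downward travel of the bar clip in m: 0 = fully up (starts within 0 to 0.0015), 0.022 = the hard stop. It starts to move at about 3 N, its spring needs about 5.5 N at 0.010 and 8.5 N at the stop. Let go, it stays where it was pressed to, or rises back to about 0.012 if pressed deeper: a press of about 6 N, or 10 to 15 mm deep, is right. Pressed down means 0.007 or more.
- latch (a joint): downward travel of the latch in m: 0 = fully up (starts within 0 to 0.0015), 0.022 = the hard stop. It starts to move at about 3 N, its spring needs about 5.5 N at 0.010 and 8.5 N at the stop. Let go, it stays where it was pressed to, or rises back to about 0.012 if pressed deeper: a press of about 6 N, or 10 to 15 mm deep, is right. Pressed down means 0.007 or more.
- vent (a joint): downward travel of the vent plug in m: 0 = fully up (its start), 0.022 = its stop; moves as easily as the others. Leave it up: below 0.004.
- spray: bystander: lavender spray bottle, 74 mm across, 217 mm high, loose. Origin: centre of its underside.
- caddy: bystander: open steel caddy of wooden clothes pegs, 120 by 170 mm, 118 mm high to its handle, loose. Origin: centre of its underside.
- jar_lid: bystander: grey silicone jar lid lying flat, 96 mm across, 11 mm thick, with a small pull tab, loose. Origin: centre of its underside.
- jar: bystander: empty open glass jar, 84 mm across, 100 mm high, loose. Origin: centre of its underside.
Not all that is in view belongs to the job. Several things have the shape of the tub; the one meant has the colours described above.

How it is judged:
By the outcome, as a careful person would: the job done as asked, in the order asked, and still so for the second after the job is handed in, with the robot touching nothing.
It also fails if it takes over 48 s, if anything falls off the work surface, if the arm or the gripper's body presses on something with over 40 N, if the wrist force passes 120 N, or if a joint passes its speed limit or range.

ROBOT

A 6-joint arm with a two-finger parallel gripper is mounted at the origin on the work surface. World frame = base frame: x ahead of the robot, y to its left, z up, the work surface at z = 0. Lengths are in m, angles in degrees, forces in N, time in s.
With the tool pointing down it reaches from about 0.25 to 0.725 m from the base axis. Payload 9.7 kg.
Tool frame: the origin (TCP) lies between the finger pads; the fingertips stand 11 mm ahead of it and the grasp point (between the pads) lies 8 mm behind it; z points along the fingers, x is the direction in which the jaws open and shut, and the axes are right-handed (so a half turn about z gives the same grasp; the last joint's range is limited). The gripper opens to 85 mm and grips with 20 to 120 N. Pads are 22 mm wide; open, the fingers measure 114 mm over their backs; the gripper's body (76 mm by 85 mm) begins 54 mm behind the grasp point. The pads swing forward as they close: fully open they stand 13 mm farther back than shut.
Start: joints at [70.474, 4.979, 10.078, 95.1, 0, 90], TCP at [0.184, 0.518, 0.242] pointing down, gripper open.
Joint ranges: [-179.16, 179.16], [-48.56, 103.87], [-65.8, 70.77], [-126.05, 130.52], [-82.76, 87.17], [-180, 180]. Speed limits (degrees/s): [127.2, 127.2, 147.25, 180, 180, 180].

INTERFACE

Orientations are given as [roll, pitch, yaw] about the fixed x, y, z axes, in that order (R = Rz(yaw) Ry(pitch) Rx(roll)).
In Python, from workcell import get_obs, camera, job_done, spotter gives the robot as it stands.
- The arm moves only by the tool play_rows, never from a script. Its argument "rows" is a list of rows, each a list of 3 entries, a list of its own where there are three numbers: the closure, from 0 (fully open) to 1 (shut), then the shift along the tool's x, y, z in cm, then the turn, a rotation vector about the tool's x, y, z in degrees. In form: [[claw, [x, y, z], [wx, wy, wz]], ...]. A call has 1 to 12 rows; each row shifts and turns the pose as measured when the row begins, along the tool's axes as they then stand; what a row does not reach is not made up. A row lasts 1/10 s, in which the tool goes at most 50 mm and 8.59 degrees, less where a joint would pass 70% of its speed; a pose out of reach is approached as far as the arm can. A call is refused whole if a number of a shift passes 5 or a number of a turn 8.59, either way. A call with a gripper value outside its range is refused whole. The fingers move at their own pace and stop on an object; "newtons" is the grip in N (left out, the last holds). Time passes only in rows, so rows that do not move let the fingers close. It gives the time, the measured TCP pose, the force and the opening at its end, in the units of the state.
- get_obs(): the state, without advancing time (a new reading comes with each control period).
- camera(name): name is "side" or "top"; returns a dict with "img" (420x560x3 uint8, red, green, blue), "intrinsics" (3x3 intrinsics, pixels), "xyz" and "orientation" of the camera in the world. Camera axes: x right, y down, z forward; pixel columns grow to the right and rows downward; lengths in m; the calibration is good to about 2 mm. A picture is of the moment at which its call begins. There is no depth.
- job_done(): hands the job in, once; it reports no verdict.
Trained networks look in a picture, given as the dict that the camera call returned (one of the last four; its "shot" number tells which), for a name from the list of things; names that differ only in an ending like _2 or _b are one class to them, and where a whole thing is asked for, a point or a joint stands for the part that bears it (a point fixed in the world has none). Each returns a list of dicts, best first, with "confidence" (0 to 1); they miss things now and then, are a little off and sometimes report something else, mostly with a low value. They report only what shows in the picture. A call takes as long as a camera call. They do not tell look-alikes from the thing itself.
- spotter.spot_in(picture, thing): "point" ([x, y, z] in m, in world coordinates, good to about 4 mm: the middle of the surface that is visible of it).
- spotter.trace(picture, thing): "pixels" (420x560 bool, what is visible of it).
The state is a dict: "time": time; "q": joint angles; "qd": joint speeds; "joint_efforts": joint torques, N m; "ee_pos": TCP position; "tcp_rot": TCP orientation; "wrist_force": force on the tool from outside, world axes, zero at the start; "torque": the same for the moment, N m; "opening": finger opening in m.
Only numpy, scipy, OpenCV 4.12 (cv2) and the standard library are available. Lean on these libraries where they do the work, as an engineer would, in place of code of your own. Each camera call takes 0.05 s, during which the arm holds its last target.

## Working session

There is one attempt and no reset: what is moved stays moved. The work goes in short steps, Python scripts to look and compute and a tool call to move; the robot and the scene stay as the last step left them, time stands still between calls to the robot, and variables do not carry over. Pictures are saved under pics/ and viewed, and the job is handed in when it is done.

Besides the shell and the picture viewer there is one more tool, called after "Request:" as name([rows], argument=value, ...), one row to a line, values as JSON. play_rows: Moves the arm, as the interface text tells. Its arguments: {"type":"object","properties":{"rows":{"type":"array","items":{"type":"array"}},"newtons":{"type":"number"}},"required":["rows"]}

```bash
ls; mkdir -p pics
cat > h.py <<'E'
import numpy as np, cv2
from workcell import get_obs, camera, job_done, spotter
def save(p,n): cv2.imwrite('pics/'+n+'.png', cv2.cvtColor(p['img'],cv2.COLOR_RGB2BGR))
E
python3 - <<'E'
from h import *
np.set_printoptions(precision=4,suppress=True)
print(get_obs())
for n in ['top','side']:
    p=camera(n); save(p,n+'0'); print(n,p['intrinsics'],p['xyz'],p['orientation'])
    for t in ['tub','stud_top','clip_top','latch_top','vent_top']:
        for d in spotter.spot_in(p,t): print(t,np.array(d['point']),round(d['confidence'],2))
E
```

```text
pics
{'time': 0.0, 'q': array([70.475 ,  5.0098, 10.0346, 95.0991,  0.0008, 89.9986]), 'qd': array([-0.0364, -0.0126, -0.076 ,  0.0262, -0.0601, -0.0155]), 'joint_efforts': array([ -0.0019, -52.0387,  46.4804,   0.0165,  -0.0001,   0.    ]), 'ee_pos': array([0.1837, 0.5182, 0.2416]), 'tcp_rot': array([-179.9992,    0.0743,   70.4764]), 'wrist_force': array([-0.3143, -0.0254, -0.8023]), 'torque': array([-0.039 ,  0.0051,  0.0112]), 'opening': 0.08574325645289892}
top [[513.647    0.     283.2665]
 [  0.     513.647  207.8125]
 [  0.       0.       1.    ]] [0.3374 0.006  1.581 ] [-171.6262   -0.4147  -91.5224]
tub [0.5728 0.0726 0.107 ] 0.96
tub [ 0.3057 -0.1941  0.1026] 0.77
tub [0.3509 0.3832 0.1119] 0.63
stud_top [ 0.8509 -0.3686  0.1363] 0.78
stud_top [0.5993 0.1407 0.1348] 0.63
stud_top [ 0.2307 -0.188   0.1377] 0.48
stud_top [0.2791 0.3948 0.132 ] 0.48
stud_top [ 0.5289 -0.4675  0.0438] 0.44
clip_top [ 0.3083 -0.1116  0.1377] 0.63
clip_top [0.3686 0.4559 0.1374] 0.63
clip_top [ 0.7711 -0.4456  0.133 ] 0.59
clip_top [0.6436 0.0384 0.1369] 0.56
latch_top [0.4865 0.0986 0.1342] 0.9
[... 405 characters left out ...]
4 0.1085] 0.69
tub [ 0.7539 -0.3887  0.1097] 0.66
tub [0.5564 0.0389 0.1091] 0.59
stud_top [ 0.8486 -0.373   0.1344] 0.82
stud_top [0.5964 0.1345 0.1343] 0.62
stud_top [0.273  0.386  0.1338] 0.57
stud_top [ 0.2236 -0.1961  0.1341] 0.52
clip_top [ 0.3081 -0.1233  0.1356] 0.75
clip_top [ 0.7735 -0.4535  0.1318] 0.55
clip_top [0.6417 0.0261 0.1362] 0.53
clip_top [0.3682 0.4566 0.1289] 0.51
latch_top [0.3345 0.2822 0.1378] 0.91
latch_top [ 0.3052 -0.2894  0.1368] 0.9
latch_top [ 0.7658 -0.2928  0.134 ] 0.76
latch_top [0.4816 0.0964 0.1336] 0.61
vent_top [ 0.691  -0.3772  0.13  ] 0.57
vent_top [ 0.3832 -0.1988  0.1352] 0.53
vent_top [0.4318 0.3604 0.1304] 0.38
vent_top [0.5985 0.1296 0.1313] 0.22
```

View pics/top0.png

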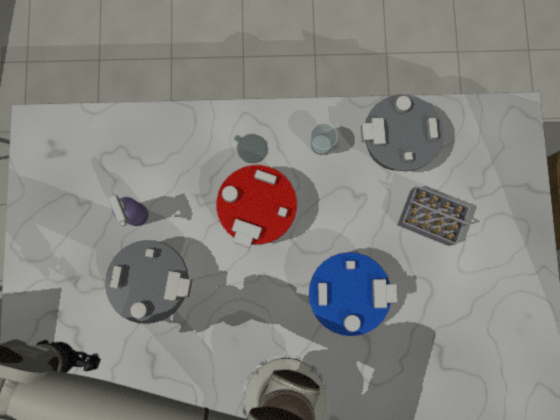

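View pics/side0.png

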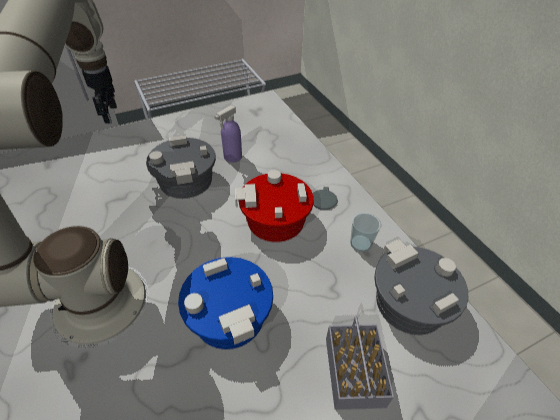

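The pictures show four tub-shaped things in the top view: red at (257,205), blue at (350,293), and grey at (147,282) and (403,132). Only the one at (257,205) is red with white parts. I'll check it in an enlarged crop and measure its parts.

```bash
cat >> h.py <<'E'
from scipy.spatial.transform import Rotation as Rot
np.set_printoptions(precision=4,suppress=True)
def plane(p,uv,z):
    R=Rot.from_euler('xyz',p['orientation'],degrees=True).as_matrix(); K=p['intrinsics']
    d=R@np.linalg.solve(K,[uv[0],uv[1],1.]); c=np.array(p['xyz']); return (c+d*(z-c[2])/d[2])[:2]
E
python3 - <<'E'
from h import *
for n in ['top','side']:
    p=camera(n); im=cv2.cvtColor(p['img'],cv2.COLOR_RGB2BGR)
    x0,y0=(200,150) if n=='top' else (220,155)
    cv2.imwrite(f'pics/crop_{n}.png',cv2.resize(im[y0:y0+110,x0:x0+120],None,fx=5,fy=5,interpolation=cv2.INTER_CUBIC))
    # red lid
    hsv=cv2.cvtColor(im,cv2.COLOR_BGR2HSV); red=((hsv[...,1]>150)&((hsv[...,0]<8)|(hsv[...,0]>172))&(hsv[...,2]>60))
    for t in ['tub','stud_top','clip_top','latch_top','vent_top']:
        for d in spotter.trace(p,t):
            m=d['pixels']; 
            if m.sum()<5: continue
            v,u=np.nonzero(m); c=(u.mean(),v.mean()); xy=plane(p,c,.136 if t!='tub' else .11)
            if np.hypot(*(xy-[.565,.065]))<.13: print(n,t,np.round(c,1),m.sum(),xy,round(d['confidence'],2))
    if n=='top':
        v,u=np.nonzero(red); h=cv2.convexHull(np.c_[u,v].astype(np.int32)); e=cv2.fitEllipse(h); print('red',e,plane(p,e[0],.11))
    for t in ['spray','jar','jar_lid','caddy']:
        print(t,[(d['point'].round(3) if hasattr(d['point'],'round') else d['point'],round(d['confidence'],2)) for d in spotter.spot_in(p,t)][:1])
E
```

```text
top tub [256.2 204.5] 5102 [0.5653 0.0677] 0.81
top stud_top [229.5 193.6] 193 [0.5947 0.1421] 0.67
top stud_top [245.6 232.2] 500 [0.4829 0.0981] 0.59
top clip_top [265.4 176.6] 181 [0.6415 0.0388] 0.6
red ((256.26617431640625, 204.2172088623047), (78.48822021484375, 79.8669662475586), 82.55634307861328) [0.566  0.0675]
spray [([0.5544, 0.4242, 0.1488], 0.63)]
jar [([0.781, -0.1385, 0.0492], 0.83)]
jar_lid []
caddy [([0.5284, -0.4673, 0.0422], 0.62)]
side tub [274.9 205.5] 4137 [0.5506 0.0347] 0.61
side stud_top [273.5 176.5] 173 [0.591  0.1306] 0.46
side stud_top [274.9 205.5] 4129 [0.5393 0.0119] 0.16
side clip_top [301.4 192.5] 136 [0.6371 0.0276] 0.55
side latch_top [246.4 195.4] 384 [0.4793 0.0869] 0.64
side latch_top [301.1 192.4] 148 [0.6366 0.0286] 0.47
side vent_top [278.4 212.6] 73 [ 0.536  -0.0187] 0.47
spray [([0.5498, 0.4196, 0.1206], 0.56)]
jar [([0.7644, -0.1368, 0.0647], 0.95)]
jar_lid [([0.7629, 0.0761, 0.0123], 0.92)]
caddy [([0.5261, -0.4714, 0.0447], 0.78)]
```

View pics/crop_top.png

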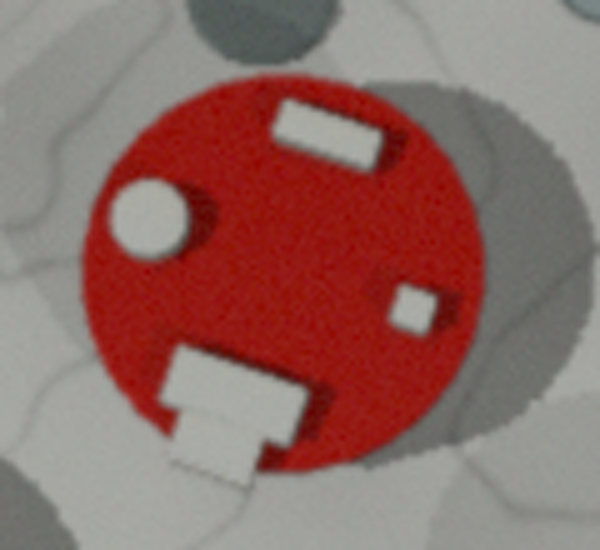

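View pics/crop_side.png

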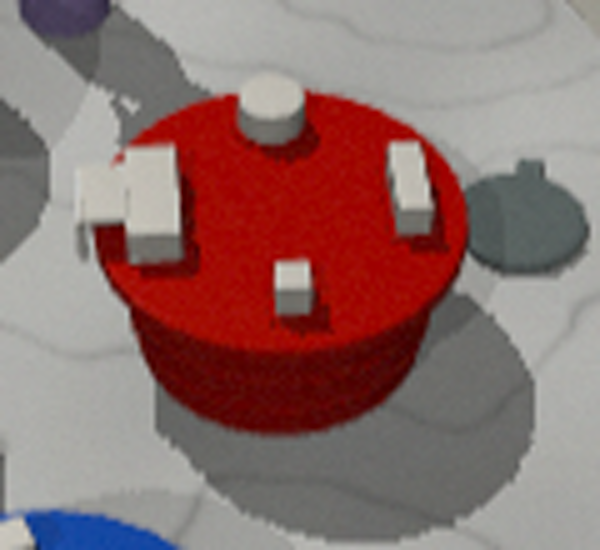

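The crop confirms it: red lid, all four parts up. In the top view the stud is at (229,194), the clip at (265,177), the latch at (246,229) and the vent at (283,212). The geometry agrees: centre ≈ (0.567, 0.067), yaw ≈ -20.5°, and the parts 80 mm out. That puts the stud at (0.595, 0.142), the clip at (0.642, 0.039) and the latch at (0.492, 0.095). I'll move over the stud with the gripper shut.

Request:
play_rows([
  [1, [-1.8, 4.2, 0], [0, 0, 0]],
  [1, [-1.8, 4.2, 0], [0, 0, 0]],
  [1, [-1.8, 4.2, 0], [0, 0, 0]],
  [1, [-1.8, 4.2, 0], [0, 0, 0]],
  [1, [-1.8, 4.2, 0], [0, 0, 0]],
  [1, [-1.8, 4.2, 0], [0, 0, 0]],
  [1, [-1.8, 4.2, 0], [0, 0, 0]],
  [1, [-1.8, 4.2, 0], [0, 0, 0]],
  [1, [-1.8, 4.2, 0], [0, 0, 0]],
  [1, [-1.8, 4.2, 0], [0, 0, 0]],
  [1, [-1.8, 4.2, 0], [0, 0, 0]],
  [1, [0, 0, 0], [0, 0, 0]],
], newtons=20)

```text
time: 2.8
ee_pos: [0.5666, 0.1652, 0.241]
tcp_rot: [179.9, -0.1, 70.8]
wrist_force: [0.1, 1.4, 0.2]
opening: -0.0003
```

Request:
play_rows([
  [1, [-0.6, 1.7, 2], [0, 0, 0]],
  [1, [-0.6, 1.7, 2], [0, 0, 0]],
  [1, [0, 0, 2], [0, 0, 0]],
  [1, [0, 0, 1], [0, 0, 0]],
  [1, [0, 0, 0], [0, 0, 0]],
  [1, [0, 0, 0], [0, 0, 0]],
])

```text
time: 3.4
ee_pos: [0.596, 0.1419, 0.1698]
tcp_rot: [179.9, -0.2, 70.7]
wrist_force: [-0.4, 0.3, -0.2]
opening: 0.0001
```

Run:
```python
from h import *
o=get_obs(); print(o['time'],o['ee_pos'],o['tcp_rot'],o['wrist_force'])
p=camera('side'); im=cv2.cvtColor(p['img'],cv2.COLOR_RGB2BGR)
cv2.imwrite('pics/s1.png',cv2.resize(im[120:250,210:350],None,fx=4,fy=4,interpolation=cv2.INTER_CUBIC))
```

```text
3.4 [0.596  0.1419 0.1698] [179.9097  -0.1643  70.6882] [-0.4075  0.3482 -0.1745]
```

View pics/s1.png

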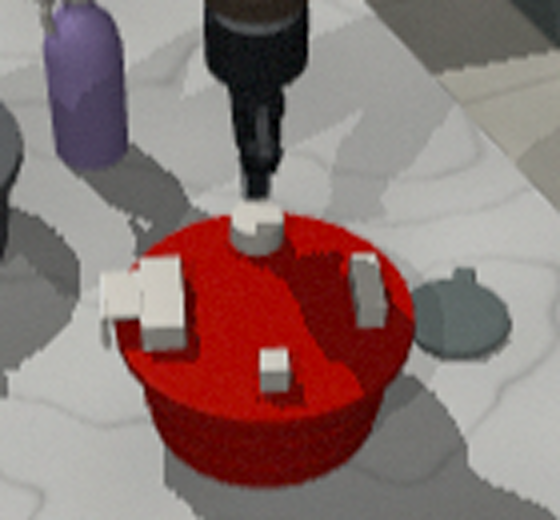

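The fingertip is centred above the stud in the side view, crop pixel (257,195). I'll come down in small steps.

Request:
play_rows([
  [1, [0, 0, 1], [0, 0, 0]],
  [1, [0, 0, 0.6], [0, 0, 0]],
  [1, [0, 0, 0.4], [0, 0, 0]],
  [1, [0, 0, 0.2], [0, 0, 0]],
  [1, [0, 0, 0], [0, 0, 0]],
])

```text
time: 3.95
ee_pos: [0.5965, 0.1432, 0.1487]
tcp_rot: [179.7, -0.3, 70.8]
wrist_force: [0.5, -0.9, 0.1]
opening: -0.0001
```

Request:
play_rows([
  [1, [0, 0, 0.3], [0, 0, 0]],
  [1, [0, 0, 0.2], [0, 0, 0]],
  [1, [0, 0, 0], [0, 0, 0]],
])

```text
time: 4.25
ee_pos: [0.5968, 0.1432, 0.1442]
tcp_rot: [179.7, -0.3, 70.8]
wrist_force: [0.0, 0.6, -0.2]
opening: 0.0001
```

Request:
play_rows([
  [1, [0, 0, 0.2], [0, 0, 0]],
  [1, [0, 0, 0.2], [0, 0, 0]],
  [1, [0, 0, 0], [0, 0, 0]],
])

```text
time: 4.55
ee_pos: [0.5968, 0.1432, 0.1407]
tcp_rot: [179.6, -0.4, 70.8]
wrist_force: [0.6, 0.7, -0.7]
opening: 0.0002
```

Request:
play_rows([
  [1, [0, 0, 0.2], [0, 0, 0]],
  [1, [0, 0, 0.2], [0, 0, 0]],
  [1, [0, 0, 0], [0, 0, 0]],
])

```text
time: 4.85
ee_pos: [0.5969, 0.1432, 0.137]
tcp_rot: [179.6, -0.4, 70.8]
wrist_force: [-1.7, -0.4, 0.6]
opening: -0.0001
```

Run:
```python
from h import *
o=get_obs(); print(o['time'],o['ee_pos'],o['tcp_rot'],o['wrist_force'])
p=camera('side'); im=cv2.cvtColor(p['img'],cv2.COLOR_RGB2BGR)
cv2.imwrite('pics/s2.png',cv2.resize(im[130:240,220:340],None,fx=5,fy=5,interpolation=cv2.INTER_CUBIC))
print(get_obs()['wrist_force'])
```

```text
4.85 [0.5969 0.1432 0.137 ] [179.6008  -0.3738  70.7634] [-1.652  -0.4479  0.621 ]
[-1.2456 -0.265   2.532 ]
```

View pics/s2.png

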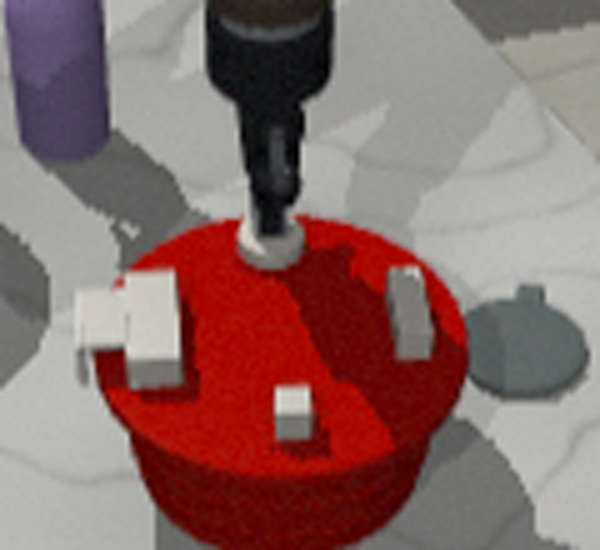

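Request:
play_rows([
  [1, [0, 0, 0.2], [0, 0, 0]],
  [1, [0, 0, 0], [0, 0, 0]],
])

```text
time: 5.1
ee_pos: [0.5969, 0.1432, 0.135]
tcp_rot: [179.6, -0.4, 70.8]
wrist_force: [0.7, 0.6, 0.2]
opening: 0.0001
```

Request:
play_rows([
  [1, [0, 0, 0.2], [0, 0, 0]],
  [1, [0, 0, 0], [0, 0, 0]],
])

```text
time: 5.3
ee_pos: [0.597, 0.1432, 0.1331]
tcp_rot: [179.6, -0.4, 70.8]
wrist_force: [-1.0, -0.1, -0.8]
opening: 0.0002
```

```bash
cat >> h.py <<'E'
def proj(p,X):
    R=Rot.from_euler('xyz',p['orientation'],degrees=True).as_matrix(); v=R.T@(np.array(X)-p['xyz']); w=p['intrinsics']@v; return w[:2]/w[2]
E
python3 - <<'E'
from h import *
F=[];P=[]
for i in range(6):
    p=camera('side'); F.append(get_obs()['wrist_force'].copy())
    if i==0: P.append(p)
F=np.array(F); print(F.mean(0),F[:,2]); o=get_obs(); print(o['ee_pos'])
im=cv2.cvtColor(p['img'],cv2.COLOR_RGB2BGR)
e=o['ee_pos']
for z in [.136,.126,.116,.110]: print(z,proj(p,[e[0],e[1],z]),proj(p,[.595,.142,z]))
cv2.imwrite('pics/s3.png',cv2.resize(im[145:205,240:315],None,fx=8,fy=8,interpolation=cv2.INTER_CUBIC))
p=camera('top'); im=cv2.cvtColor(p['img'],cv2.COLOR_RGB2BGR); save(p,'t3')
E
```

```text
[-0.2959 -0.2135  1.0893] [1.8998 1.1005 0.7599 1.6351 0.7164 0.424 ]
[0.597  0.1432 0.1332]
0.136 [273.469  173.5926] [273.0719 173.9921]
0.126 [273.4495 175.9295] [273.0548 176.3292]
0.116 [273.4302 178.2393] [273.0378 178.6392]
0.11 [273.4188 179.6123] [273.0277 180.0124]
```

View pics/s3.png

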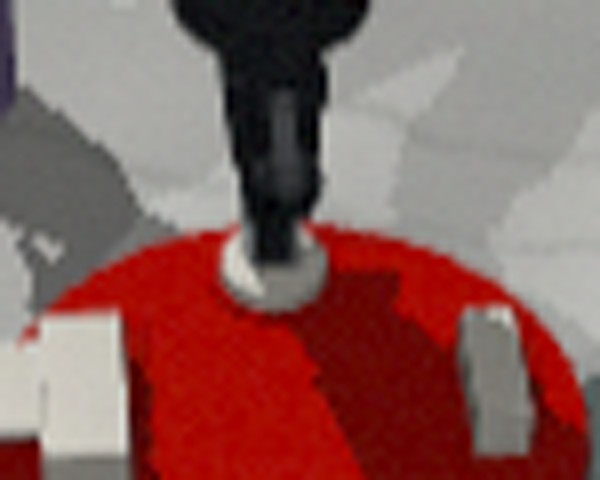

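The stud looks well down: the visible side band is about 4 px, against about 6 px before. I'll lift off and check it.

Request:
play_rows([
  [1, [0, 0, -0.5], [0, 0, 0]],
  [1, [0, 0, -1.5], [0, 0, 0]],
  [1, [0, 0, -3], [0, 0, 0]],
  [1, [0, 0, -3], [0, 0, 0]],
  [1, [0, 0, 0], [0, 0, 0]],
])

```text
time: 6.15
ee_pos: [0.5956, 0.1428, 0.2184]
tcp_rot: [179.6, -0.4, 70.8]
wrist_force: [0.6, 0.2, -0.6]
opening: -0.0002
```

Run:
```python
from h import *
o=get_obs(); print(o['time'],o['ee_pos'],o['wrist_force'])
p=camera('side'); im=cv2.cvtColor(p['img'],cv2.COLOR_RGB2BGR); print(get_obs()['wrist_force'])
i0=cv2.imread('pics/side0.png')
a=[cv2.resize(x[160:230,235:315],None,fx=5,fy=5,interpolation=cv2.INTER_CUBIC) for x in (i0,im)]
cv2.imwrite('pics/s4.png',np.hstack(a))
```

```text
6.15 [0.5956 0.1428 0.2184] [ 0.6005  0.199  -0.5509]
[-0.8659  0.1701 -0.3905]
```

View pics/s4.png

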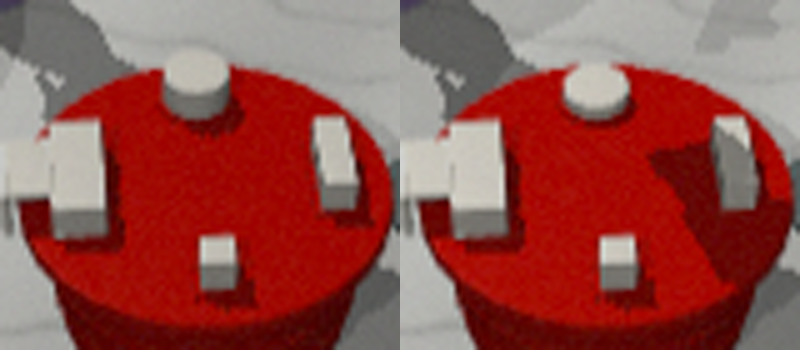

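The stud's top is about 3.4 px lower and it stays down. The other parts and the tub have not moved. The clip is next; the jaw axis already lies along its length.

Request:
play_rows([
  [1, [-2.1, 2, 0], [0, 0, 0]],
  [1, [-2.1, 2, 0], [0, 0, 0]],
  [1, [-2.1, 2, 0], [0, 0, 0]],
  [1, [-2, 1.9, 0], [0, 0, 0]],
  [1, [0, 0, 1.5], [0, 0, 0]],
  [1, [0, 0, 1.5], [0, 0, 0]],
  [1, [0, 0, 1.5], [0, 0, 0]],
  [1, [0, 0, 0], [0, 0, 0]],
  [1, [0, 0, 0], [0, 0, 0]],
])

```text
time: 7.1
ee_pos: [0.6439, 0.0341, 0.1688]
tcp_rot: [179.9, -0.2, 70.8]
wrist_force: [-0.1, 0.3, 0.5]
opening: -0.0003
```

Request:
play_rows([
  [1, [0.4, -0.3, 0.6], [0, 0, 0]],
  [1, [0, 0, 0.6], [0, 0, 0]],
  [1, [0, 0, 0.3], [0, 0, 0]],
  [1, [0, 0, 0], [0, 0, 0]],
])

```text
time: 7.5
ee_pos: [0.6427, 0.04, 0.1545]
tcp_rot: [179.8, -0.3, 70.8]
wrist_force: [0.2, -0.3, 0.4]
opening: -0.0003
```

Run:
```python
from h import *
o=get_obs(); print(o['time'],o['ee_pos'],o['wrist_force'])
p=camera('side'); im=cv2.cvtColor(p['img'],cv2.COLOR_RGB2BGR)
cv2.imwrite('pics/s5.png',cv2.resize(im[145:225,240:330],None,fx=6,fy=6,interpolation=cv2.INTER_CUBIC))
```

```text
7.5 [0.6427 0.04   0.1545] [ 0.2231 -0.2557  0.4328]
```

View pics/s5.png

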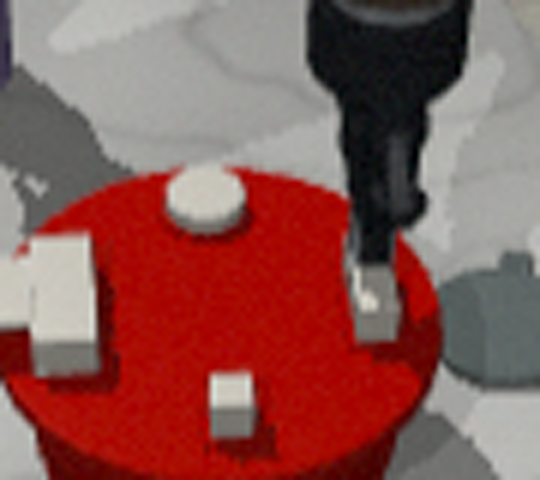

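The fingertip is over the middle of the clip. I'll press slowly.

Request:
play_rows([
  [1, [0, 0, 0.4], [0, 0, 0]],
  [1, [0, 0, 0.2], [0, 0, 0]],
  [1, [0, 0, 0.2], [0, 0, 0]],
  [1, [0, 0, 0.2], [0, 0, 0]],
  [1, [0, 0, 0], [0, 0, 0]],
])

```text
time: 8.05
ee_pos: [0.6432, 0.04, 0.1451]
tcp_rot: [179.7, -0.3, 70.8]
wrist_force: [-0.1, 0.2, 0.0]
opening: -0.0003
```

Request:
play_rows([
  [1, [0, 0, 0.2], [0, 0, 0]],
  [1, [0, 0, 0.2], [0, 0, 0]],
  [1, [0, 0, 0.2], [0, 0, 0]],
  [1, [0, 0, 0], [0, 0, 0]],
])

```text
time: 8.45
ee_pos: [0.6432, 0.0399, 0.1398]
tcp_rot: [179.6, -0.4, 70.8]
wrist_force: [0.1, 0.9, 0.6]
opening: -0.0002
```

Request:
play_rows([
  [1, [0, 0, 0.2], [0, 0, 0]],
  [1, [0, 0, 0.2], [0, 0, 0]],
  [1, [0, 0, 0.2], [0, 0, 0]],
  [1, [0, 0, 0], [0, 0, 0]],
])

```text
time: 8.85
ee_pos: [0.6433, 0.04, 0.1342]
tcp_rot: [179.6, -0.4, 70.8]
wrist_force: [-1.0, -1.1, 1.3]
opening: 0.0001
```

Run:
```python
from h import *
F=[]
for i in range(3):
    p=camera('side'); F.append(get_obs()['wrist_force'].copy())
print(np.array(F)[:,2]); im=cv2.cvtColor(p['img'],cv2.COLOR_RGB2BGR)
o=get_obs(); print(o['time'],o['ee_pos'])
cv2.imwrite('pics/s6.png',cv2.resize(im[145:225,240:330],None,fx=6,fy=6,interpolation=cv2.INTER_CUBIC))
```

```text
[2.1119 2.1213 2.917 ]
9.0 [0.6433 0.04   0.1342]
```

View pics/s6.png

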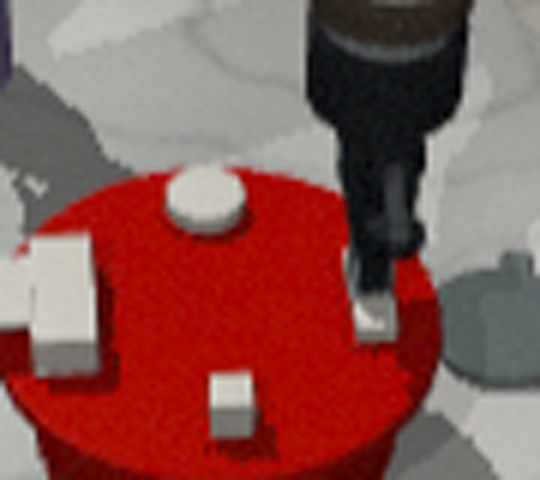

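The clip's side band has shrunk from about 35 to 20 crop pixels, so it is down about 11 mm. I'll retract and check it.

Request:
play_rows([
  [1, [0, 0, -0.5], [0, 0, 0]],
  [1, [0, 0, -1.5], [0, 0, 0]],
  [1, [0, 0, -3], [0, 0, 0]],
  [1, [0, 0, -3], [0, 0, 0]],
  [1, [0, 0, 0], [0, 0, 0]],
])

```text
time: 9.5
ee_pos: [0.6421, 0.0396, 0.2185]
tcp_rot: [179.7, -0.3, 70.8]
wrist_force: [-0.0, 0.4, 0.2]
opening: 0.0001
```

Run:
```python
from h import *
o=get_obs(); print(o['time'],o['ee_pos'],o['wrist_force'])
p=camera('side'); im=cv2.cvtColor(p['img'],cv2.COLOR_RGB2BGR)
i0=cv2.imread('pics/side0.png')
a=[cv2.resize(x[160:230,235:315],None,fx=5,fy=5,interpolation=cv2.INTER_CUBIC) for x in (i0,im)]
cv2.imwrite('pics/s7.png',np.hstack(a))
```

```text
9.5 [0.6421 0.0396 0.2185] [-0.0111  0.3653  0.1811]
```

View pics/s7.png

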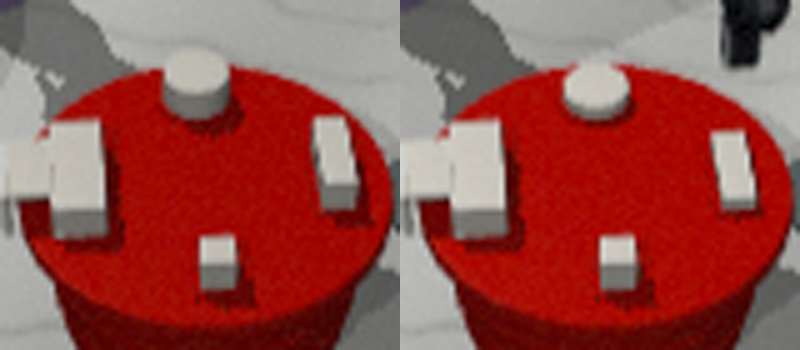

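The clip stays down. The latch is next, at (0.492, 0.095).

Request:
play_rows([
  [1, [0, -4, 0], [0, 0, 0]],
  [1, [0.1, -4, 0], [0, 0, 0]],
  [1, [0.1, -4, 0], [0, 0, 0]],
  [1, [0.1, -3.5, 0], [0, 0, 0]],
  [1, [0, 0, 1.5], [0, 0, 0]],
  [1, [0, 0, 1.5], [0, 0, 0]],
  [1, [0, 0, 1.5], [0, 0, 0]],
  [1, [0, 0, 0], [0, 0, 0]],
  [1, [0, 0, 0], [0, 0, 0]],
])

```text
time: 10.45
ee_pos: [0.4898, 0.0949, 0.1651]
tcp_rot: [-179.9, -0.1, 70.8]
wrist_force: [-1.1, -0.1, 0.6]
opening: 0.0002
```

Request:
play_rows([
  [1, [0.1, 0.2, 0.6], [0, 0, 0]],
  [1, [0, 0, 0.5], [0, 0, 0]],
  [1, [0, 0, 0], [0, 0, 0]],
])

```text
time: 10.75
ee_pos: [0.493, 0.0953, 0.1545]
tcp_rot: [-180.0, -0.2, 70.8]
wrist_force: [-1.4, 0.1, -0.4]
opening: -0.0001
```

Run:
```python
from h import *
o=get_obs(); print(o['time'],o['ee_pos'],o['wrist_force'])
p=camera('side'); im=cv2.cvtColor(p['img'],cv2.COLOR_RGB2BGR)
cv2.imwrite('pics/s8.png',cv2.resize(im[145:225,225:315],None,fx=6,fy=6,interpolation=cv2.INTER_CUBIC))
```

```text
10.75 [0.493  0.0953 0.1545] [-1.3791  0.0728 -0.3585]
```

View pics/s8.png

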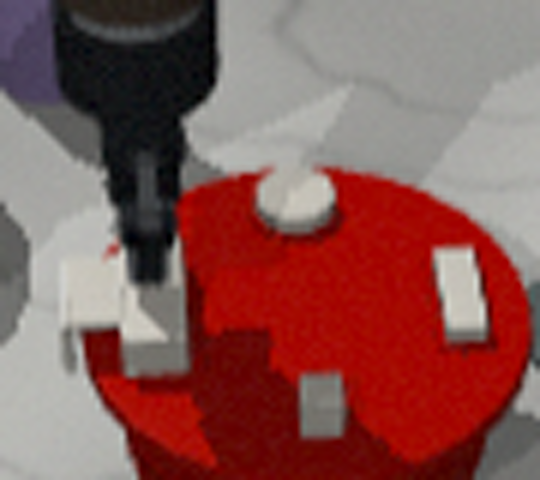

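The fingertip is over the middle of the latch tongue. I'll press the same way.

Request:
play_rows([
  [1, [0, 0, 0.4], [0, 0, 0]],
  [1, [0, 0, 0.2], [0, 0, 0]],
  [1, [0, 0, 0.2], [0, 0, 0]],
  [1, [0, 0, 0.2], [0, 0, 0]],
  [1, [0, 0, 0.2], [0, 0, 0]],
  [1, [0, 0, 0.2], [0, 0, 0]],
  [1, [0, 0, 0], [0, 0, 0]],
])

```text
time: 11.5
ee_pos: [0.4935, 0.0953, 0.1411]
tcp_rot: [179.9, -0.2, 70.8]
wrist_force: [0.3, 0.0, 0.2]
opening: -0.0002
```

Request:
play_rows([
  [1, [0, 0, 0.2], [0, 0, 0]],
  [1, [0, 0, 0.2], [0, 0, 0]],
  [1, [0, 0, 0.2], [0, 0, 0]],
  [1, [0, 0, 0], [0, 0, 0]],
])

```text
time: 11.9
ee_pos: [0.4935, 0.0953, 0.1355]
tcp_rot: [179.9, -0.3, 70.8]
wrist_force: [0.2, 0.4, 0.4]
opening: 0.0001
```

Run:
```python
from h import *
F=[]
for i in range(2):
    p=camera('side'); F.append(get_obs()['wrist_force'].copy())
print(np.array(F)[:,2]); im=cv2.cvtColor(p['img'],cv2.COLOR_RGB2BGR)
o=get_obs(); print(o['time'],o['ee_pos'])
cv2.imwrite('pics/s9.png',cv2.resize(im[145:225,225:315],None,fx=6,fy=6,interpolation=cv2.INTER_CUBIC))
```

```text
[1.413  1.1598]
12.0 [0.4935 0.0953 0.1355]
```

View pics/s9.png

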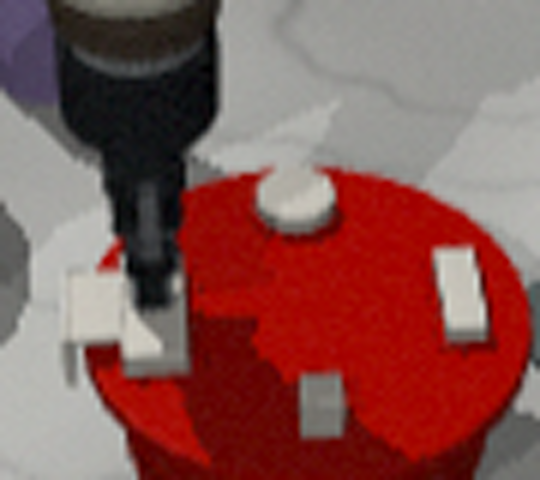

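Down about 11 mm. I'll go 1.5 mm more, then lift off.

Request:
play_rows([
  [1, [0, 0, 0.2], [0, 0, 0]],
  [1, [0, 0, 0], [0, 0, 0]],
  [1, [0, 0, -0.5], [0, 0, 0]],
  [1, [0, 0, -1.5], [0, 0, 0]],
  [1, [0, 0, -3], [0, 0, 0]],
  [1, [0, 0, -4], [0, 0, 0]],
  [1, [0, -3, -3], [0, 0, 0]],
  [1, [0, -4, 0], [0, 0, 0]],
  [1, [0, -4, 0], [0, 0, 0]],
  [1, [0, 0, 0], [0, 0, 0]],
  [1, [0, 0, 0], [0, 0, 0]],
])

```text
time: 13.1
ee_pos: [0.386, 0.132, 0.2653]
tcp_rot: [179.7, -0.5, 70.7]
wrist_force: [0.7, 0.2, 0.5]
opening: 0.0001
```

Run:
```python
from h import *
o=get_obs(); print(o['time'],o['ee_pos'],o['wrist_force'])
p=camera('side'); im=cv2.cvtColor(p['img'],cv2.COLOR_RGB2BGR); save(p,'side_end')
i0=cv2.imread('pics/side0.png')
a=[cv2.resize(x[160:230,235:315],None,fx=5,fy=5,interpolation=cv2.INTER_CUBIC) for x in (i0,im)]
cv2.imwrite('pics/s10.png',np.hstack(a))
p=camera('top'); save(p,'top_end')
im=cv2.cvtColor(p['img'],cv2.COLOR_RGB2BGR)
hsv=cv2.cvtColor(im,cv2.COLOR_BGR2HSV); red=((hsv[...,1]>150)&((hsv[...,0]<8)|(hsv[...,0]>172))&(hsv[...,2]>60))
v,u=np.nonzero(red); h=cv2.convexHull(np.c_[u,v].astype(np.int32)); e=cv2.fitEllipse(h); print('red',e,plane(p,e[0],.11))
```

```text
13.1 [0.386  0.132  0.2653] [0.6806 0.2427 0.4849]
red ((256.59991455078125, 203.8367462158203), (77.68685913085938, 79.92192077636719), 112.7387466430664) [0.5671 0.0665]
```

View pics/s10.png

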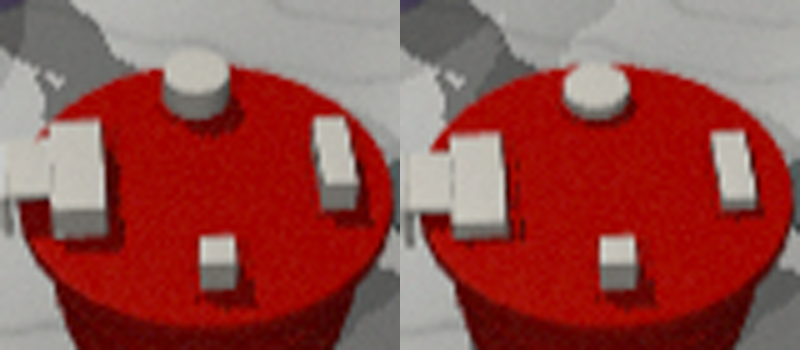

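View pics/top_end.png

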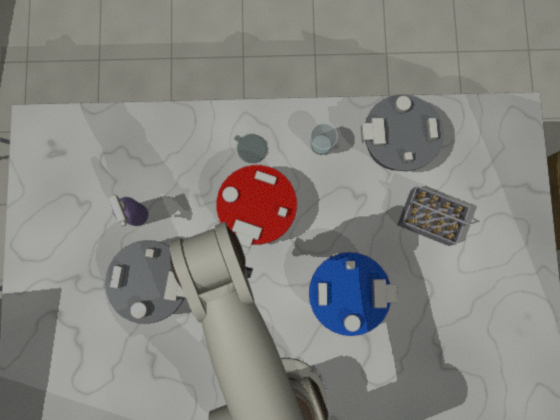

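The side view shows the stud, clip and latch clearly lower, and the vent plug still up. The red lid's fitted centre is within about 1.5 mm of where it started. The bystanders have not moved and the arm is clear.

```bash
python3 -c "
from h import *
print(job_done())"
```

```text
the job is handed in; nothing more can be done
None
```

I pressed down the red tub's stud, then its bar clip, then its latch, each with the shut fingertips and slowly from above. I handed the job in at about 13 s of robot time.

- **Parts:** The last side view shows all three down about 11–13 mm and staying down after release. The vent plug is still fully up.
- **Tub and bystanders:** The tub's fitted centre is within about 1.5 mm of its start, which is measurement error. The spray bottle, caddy, jar lid and jar show no movement in the before and after pictures.
- **Disagreement:** While pressing, the wrist force read only about 1–3 N, with noise of about 1 N, where the spring figures suggest around 6 N. I therefore judged depth by fingertip height and the pictures, not by force.

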